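# Hang the rinsed dipping beaker on the pull-out drying rack

## Task

Pull the peg rack fully out from under its slatted shelf and leave it out, then turn the white beaker that lies on its rest upside down and put it over the rack's bare tall peg so that its rim stands flat on the rack. The beaker is thin stoneware: hold it lightly and set it down gently, do not drop it. Leave everything else on the table where it is.

Things in the scene. Friction and masses are not known exactly. Their poses are not given: they have to be found in the camera images.
- dryer: Fixed wooden drying frame: three slats (tops 162 mm above the table, each 34 mm wide, together spanning x -72 to +72 mm and y -128 to +128 mm) on four corner posts, two nested black pots on the slats at -y. Origin: on the table under its centre; its -x axis is the direction in which the rack pulls out, z up.
- rack (a joint): How far the grey peg rack (tray 200 mm wide, top face 15 mm above the table) is out along the dryer's -x: 0 = fully in, 0.12 m = fully out at its stop; 2 N of friction, stays where left. On it: pull bar, bare peg and, 110 mm to the peg's -y side, an inverted terracotta pot (62 mm across, 55 mm high), part of the rack.
- handle (a point): Middle of the steel pull bar at the rack's front: bar of 10 mm diameter, 100 mm long along the rack's y, its axis 55 mm above the table and 40 mm above the tray, on two upright ends; open beneath and behind (its +x side), where closed fingers can hook it from above. Axes as the dryer's. It moves with the rack.
- peg_foot (a point): Foot of the bare wooden peg, on its axis at the tray's top face (15 mm above the table). Peg 26 mm in diameter, 70 mm tall with a chamfered tip, 130 mm behind the handle. Axes as the dryer's. It moves with the rack; clear of the slats only when the rack is out.
- beaker: Loose white straight beaker of thin stoneware, outside 50 mm in diameter, 110 mm long, wall 3 mm (mouth 44 mm), base 5 mm, 100 to 200 g. Origin: centre of its closed base's outer face; its z axis runs from the base to the mouth. At the start it lies level with its mouth away from the robot, its axis 80 mm above the table. Grip below 60 N.
- beaker_rim (a point): Centre of the beaker's mouth, 110 mm along z from its base.
- rest: Fixed dark wooden block under the beaker: 70 mm long (x), 36 mm wide, 58 mm high with two round rails along x; narrower than the beaker, so fingers can pass on both sides. Origin: on the table under its centre, which is under the beaker's middle; x is along the beaker towards its mouth.
- jar: Bystander: closed amber glass jar, 64 mm in diameter, 100 mm high, upright; origin under its base. It and the beaker's rest change sides.
- yam_a: Bystander: cut piece of yam standing on end, 44 mm in diameter, 55 mm high; origin under it.
- yam_b: Bystander: cut piece of yam standing on end, 50 mm in diameter, 70 mm high; origin under it.
- yam_c: Bystander: cut piece of yam standing on end, 42 mm in diameter, 50 mm high; origin under it.
- pot: Bystander: upright open terracotta pot, 90 mm across, 85 mm high; origin under it.
- brush: Bystander: hand brush lying on the table; origin at its underside.
- trowel: Bystander: garden trowel lying on the table, 280 mm long along its x; origin near its middle, at its underside.
Not all that is in view belongs to the job. What is shaped like the beaker but pink, turquoise or yellow is not meant.

How it is judged:
On the way, in this order (a step that is already met when the one before it is completed fails the run):
1. the rack is pulled fully out (value of joint rack above 0.105 m), for 0.2 s.
2. the beaker stands upside down over the tall peg, rim on the rack, released (horizontal distance between beaker_rim and peg_foot below 0.014 m and z of beaker_rim in the frame of peg_foot below 0.006 m and angle between beaker's own z axis and vertical above 3.02 rad and contact force between the fingers and beaker below 0.05 N and linear speed of beaker below 0.02 m/s), for 0.2 s.
At the end, for the whole second after the job is handed in: The rack is out (joint above 0.105 m); the beaker is upside down (within 0.12 rad) over the bare peg, its rim's centre within 14 mm of the peg's axis and less than 6 mm above the tray, let go and at rest (all of step 2 and value of joint rack above 0.105 m); the robot touches nothing.
It fails at once if the beaker is squeezed hard (over 60 N a finger, 120 N in all) (contact force between the fingers and beaker above 120 N).
It fails at once if the beaker is driven hard onto the rack or frame (over 40 N) (contact force between beaker and dryer above 40 N).
It fails at once if the beaker is dropped: it falls free of the fingers from some 15 mm or more (contact force between the fingers and beaker below 0.05 N and linear speed of beaker above 0.55 m/s).
It fails at once if another thing on the table is knocked over or moved more than 30 mm (distance of any of jar, yam_a, yam_b, yam_c, pot, brush, trowel from where it was at the start of the episode above 0.03 m or angle between any of jar, yam_a, yam_b, yam_c, pot's own z axis and vertical above 0.5 rad).
It also fails if it takes over 51 s, if anything falls off the work surface, if the arm or the gripper's body presses on something with over 40 N, if the wrist force passes 120 N, or if a joint passes its speed limit or range.

## Robot

A 6-joint arm with a two-finger parallel gripper is mounted at the origin on the work surface. World frame = base frame: x ahead of the robot, y to its left, z up, the work surface at z = 0. Lengths are in m, angles in rad, forces in N, time in s.
With the tool pointing down it reaches from about 0.4 to 0.825 m from the base axis. Payload 7 kg.
Tool frame: the origin (TCP) lies at the very end of the fingers, on their centre line; the grasp point (between the pads) lies 19 mm behind it (ctrl.grasp_offset is the z of the grasp point in the tool frame, in m); z points along the fingers, y is the line along which they close (so a half turn about z gives the same grasp; the last joint's range is limited). The gripper opens to 85 mm and grips with 20 to 120 N. Pads are 22 mm wide; open, the fingers measure 114 mm over their backs; the gripper's body (76 mm by 85 mm) begins 54 mm behind the grasp point. The pads swing forward as they close: fully open they stand 13 mm farther back than shut.
Start: joints at [-0.943, 0.359, 0.012, 0, -1.224, -0.288], TCP at [0.225, -0.636, 0.231] pointing down, gripper open.
Joint ranges: [-3.07, 3.07], [-1.43, 2.12], [-1.02, 1.25], [-3.03, 1.67], [-3.05, -0], [-3.03, 3.03]. Speed limits (rad/s): [2.39, 2.39, 3.01, 3.14, 3.14, 3.14].

## Interface

Orientations are given as a unit quaternion [x, y, z, w].
In Python, from cell import ctrl gives the robot as it stands.
- The arm moves only by the tool send_rows, never from a script. Its argument "commands" is one flat list of numbers, 4 for each row, row after row: the shift along the tool's x, y, z in units of 100 mm (1.0 is 100 mm), then the turn about the tool's z in units of 60 degrees (1.0 is 60 degrees). In form: [dx, dy, dz, roll, dx, dy, dz, roll, ...]. A call has 1 to 20 rows; each row is the pose to reach, as a shift and turn from the pose commanded when the call began, along the tool's axes at that moment; what a row does not reach only later rows make up. A row lasts 1/12 s, in which the tool goes at most 41.7 mm and 7.16 degrees, less where a joint would pass 70% of its speed; a pose out of reach is approached as far as the arm can. A call with a number of a shift or a turn outside -1 to 1 is refused whole. A call with a gripper value outside its range is refused whole. "gripper" is the finger opening in mm, from 0 to 85.4, set as the call begins (left out, the last holds). The fingers move at their own pace and stop on an object; "force" is the grip in N (left out, the last holds). Time passes only in rows, so rows that repeat a pose let the fingers close. It gives the time, the measured TCP pose, the force, the opening and the grip force at its end, in the units of the state.
- ctrl.observe(): the state, without advancing time (a new reading comes with each control period).
- ctrl.get_image(name): name is "side" or "top"; returns a dict with "frame" (420x560x3 uint8, red, green, blue), "fx", "fy", "cx", "cy" (pixels), "cam_to_world" (4x4, takes a point from camera to world coordinates). Camera axes: x right, y down, z forward; pixel columns grow to the right and rows downward; lengths in m; the calibration is good to about 2 mm. A picture is of the moment at which its call begins. There is no depth.
- ctrl.close_job(): hands the job in; it is judged then, once.
The state is a dict: "t": time; "joint_positions": joint angles; "dq": joint speeds; "joint_efforts": joint torques, N m; "ee_pos": TCP position; "eef_rot": TCP orientation; "wrist_force": force on the tool from outside, world axes, zero at the start; "ft_torque": the same for the moment, N m; "opening": finger opening in m; "finger_force": force on a finger pad.
Only numpy, scipy, OpenCV 4.12 (cv2) and the standard library are available. Lean on these libraries where they do the work, as an engineer would, in place of code of your own. Each camera call takes 0.05 s, during which the arm holds its last target. There are 200 camera calls.

## Working session

There is one attempt and no reset: what is moved stays moved. The work goes in short steps, Python scripts to look and compute and a tool call to move; the robot and the scene stay as the last step left them, time stands still between calls to the robot, and variables do not carry over. Pictures are saved under pics/ and viewed, at most 10 in all, crops included, and the job is handed in when it is done.

Besides the shell and the picture viewer there is one more tool, called after "Emit:" as name(argument=value, ...) on one line, values as JSON. send_rows: Moves the arm, as the interface text tells. Shifts and turns lie within -1 to 1; 1 stands for 100 mm of shift or 60 degrees of turn. Its arguments: {"type":"object","properties":{"commands":{"type":"array"},"gripper":{"type":"number"},"force":{"type":"number"}},"required":["commands"]}

```bash
mkdir -p pics; ls
python3 - <<'E'
from cell import ctrl
import cv2,numpy as np
np.set_printoptions(precision=4,suppress=True)
print(ctrl.observe())
for n in("side","top"):
    d=ctrl.get_image(n); cv2.imwrite(f"pics/{n}0.png",d["frame"][:,:,::-1]); print(n,d["fx"],d["fy"],d["cx"],d["cy"],d["cam_to_world"])
    np.savez(f"pics/{n}0.npz",**d)
E
```

```text
pics
{'t': 0.0, 'joint_positions': array([-0.9429,  0.3594,  0.0111, -0.0003, -1.2241, -0.2881]), 'dq': array([ 0.    , -0.0008,  0.001 , -0.0011, -0.0001, -0.0001]), 'joint_efforts': array([  0.0027, -58.3332,  29.3415,   6.9366,  -0.006 ,  -0.0001]), 'ee_pos': array([ 0.2248, -0.636 ,  0.2304]), 'eef_rot': array([-0.169 ,  0.9856,  0.0008, -0.0002]), 'wrist_force': array([1.1656, 0.0817, 0.4962]), 'ft_torque': array([0.0291, 0.0024, 0.026 ]), 'finger_force': 0.0, 'opening': 0.08509206541335516}
side 407.88023240582123 407.88023240582123 282.65442588172147 210.08120122922674 [[-0.9775 -0.1159  0.1762  0.2808]
 [-0.2108  0.517  -0.8296  1.0871]
 [ 0.0051 -0.8481 -0.5298  0.785 ]
 [ 0.      0.      0.      1.    ]]
top 415.2605021871744 415.2605021871744 279.8103200222477 210.92569212593975 [[-0.0125 -0.9939  0.1096  0.3441]
 [-0.9999  0.0129  0.0026  0.0124]
 [-0.004  -0.1096 -0.994   1.5963]
 [ 0.      0.      0.      1.    ]]
```

View pics/side0.png

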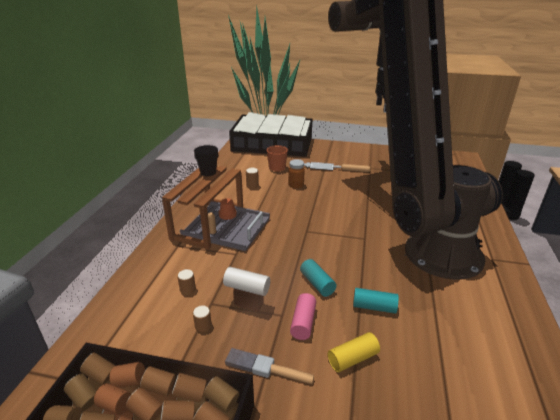

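View pics/top0.png

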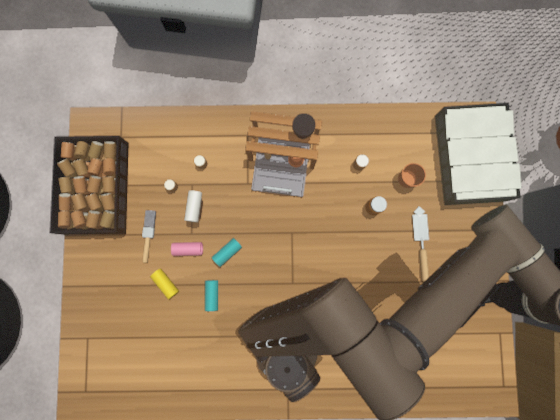

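The side view shows the dryer at about (210,200), with the rack's bar near (255,222), and the white beaker on its rest at (247,281). In the top view the dryer is at (283,145), the bar near (278,188) and the beaker at (193,206). I'll enlarge both.

Run:
```python
import cv2
a=cv2.imread("pics/top0.png")[100:220,170:330]; cv2.imwrite("pics/tc.png",cv2.resize(a,None,fx=5,fy=5,interpolation=cv2.INTER_CUBIC))
a=cv2.imread("pics/side0.png")[160:310,150:290]; cv2.imwrite("pics/sc.png",cv2.resize(a,None,fx=4,fy=4,interpolation=cv2.INTER_CUBIC))
```

```text
(no output)
```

View pics/tc.png

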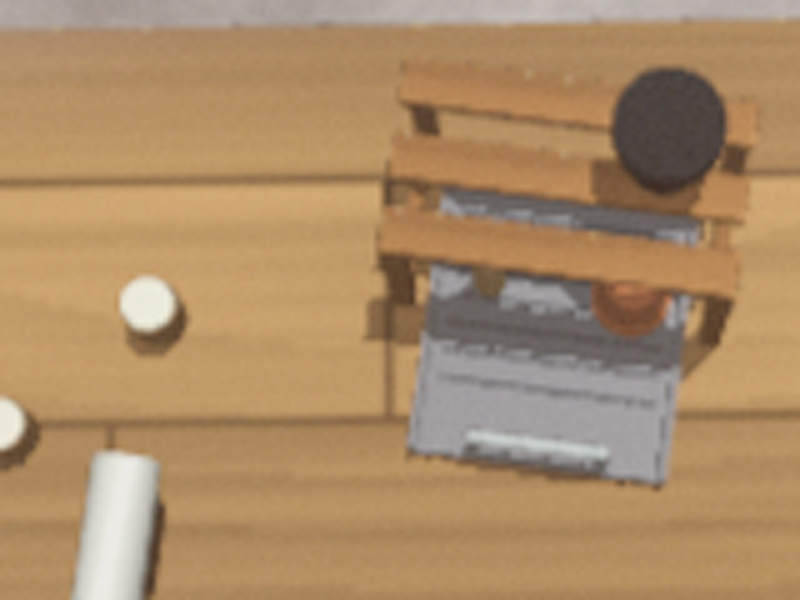

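View pics/sc.png

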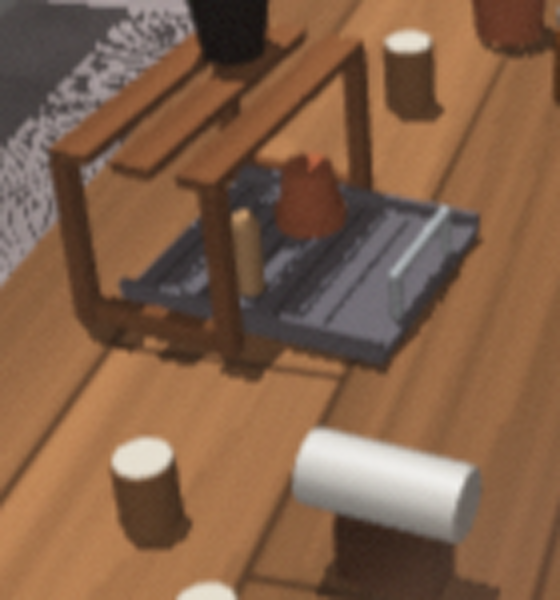

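The enlarged top view puts the bar ends at about (263.6,187.4) and (291.2,191.0) in the full picture. In the side view they are at about (248.2,228.0) and (261.8,212.5), and the peg stands under the front slat. Next I'll triangulate.

```bash
cat > h.py <<'E'
import numpy as np,cv2
np.set_printoptions(precision=4,suppress=True)
def ray(d,p):
    v=np.array([(p[0]-d["cx"])/d["fx"],(p[1]-d["cy"])/d["fy"],1]); M=d["cam_to_world"]
    return M[:3,3],M[:3,:3]@v/np.linalg.norm(v)
def plane(d,p,z):
    o,v=ray(d,p); return o+v*(z-o[2])/v[2]
def tri(d1,p1,d2,p2):
    o1,v1=ray(d1,p1);o2,v2=ray(d2,p2)
    s=np.linalg.lstsq(np.c_[v1,-v2],o2-o1,rcond=None)[0]
    a=o1+s[0]*v1;b=o2+s[1]*v2; return (a+b)/2,np.linalg.norm(a-b)*1000
def proj(d,P):
    M=d["cam_to_world"];c=M[:3,:3].T@(np.array(P)-M[:3,3]);return np.array([d["fx"]*c[0]/c[2]+d["cx"],d["fy"]*c[1]/c[2]+d["cy"]])
def white(d,roi):
    x0,y0,x1,y1=roi;h=cv2.cvtColor(d["frame"],cv2.COLOR_RGB2HSV)
    m=np.zeros(h.shape[:2],np.uint8);m[y0:y1,x0:x1]=((h[...,1]<60)&(h[...,2]>90))[y0:y1,x0:x1]
    n,l,s,c=cv2.connectedComponentsWithStats(m);k=1+np.argmax(s[1:,4])
    cn=max(cv2.findContours((l==k).astype(np.uint8),0,1)[0],key=cv2.contourArea)
    return c[k],cv2.minAreaRect(cn),s[k]
E
python3 - <<'E'
from h import *
T=dict(np.load("pics/top0.npz"));S=dict(np.load("pics/side0.npz"))
A,e1=tri(T,(263.6,187.4),S,(248.2,228.));B,e2=tri(T,(291.2,191.),S,(261.8,212.5))
print("bar",A,e1,B,e2,np.linalg.norm(A-B))
A,B=[plane(T,p,.055) for p in((263.6,187.4),(291.2,191.))];print("bar plane",A,B,np.linalg.norm(A-B),"S",plane(S,(248.2,228.),.055),plane(S,(261.8,212.5),.055))
# slats corners front slat (top face) in top view crop px
for p in((378,225),(740,265),(405,62),(758,105)): print("slat",plane(T,(170+p[0]/5,100+p[1]/5),.162))
ct,rt,st=white(T,(180,183,210,228));cs,rs,ss=white(S,(215,262,280,300))
print("beaker",ct,rt,st,cs,rs,ss)
print(tri(T,ct,S,cs)); print(plane(T,ct,.09))
bp=cv2.boxPoints(rt);print([plane(T,p,.08) for p in bp])
# peg side: crop foot (252,292), top (242,212)
print("peg foot",plane(S,(150+252/4,160+290/4),.015),"tip",plane(S,(150+242/4,160+214/4),.085))
E
```

```text
bar [0.6045 0.0764 0.058 ] 2.4635285079730465 [ 0.5889 -0.0272  0.054 ] 0.036925207574594616 0.10488727801719674
bar plane [0.6038 0.0763 0.055 ] [ 0.5887 -0.0272  0.055 ] 0.10458159695754385 S [0.6071 0.0722 0.055 ] [ 0.5884 -0.0257  0.055 ]
slat [0.7384 0.1343 0.162 ]
slat [ 0.7061 -0.1211  0.162 ]
slat [0.8573 0.1146 0.162 ]
slat [ 0.8222 -0.1365  0.162 ]
beaker [192.8986 205.8111] ((193.04998779296875, 205.64999389648438), (14.142136573791504, 31.254119873046875), 8.13010311126709) [184 190  18  32 434] [246.3114 280.6853] ((246.08824157714844, 280.6470642089844), (46.081764221191406, 20.130456924438477), 14.03624439239502) [223 267  47  29 896]
(array([0.5342, 0.3361, 0.08  ]), np.float64(0.2865138400160776))
[0.5331 0.334  0.09  ]
[array([0.4819, 0.3688, 0.08  ]), array([0.5966, 0.3539, 0.08  ]), array([0.5884, 0.3021, 0.08  ]), array([0.4739, 0.3174, 0.08  ])]
peg foot [0.73   0.0666 0.015 ] tip [0.7339 0.0616 0.085 ]
```

Emit:
send_rows(commands=[-0.33, 0.27, 0, 0.11, -0.66, 0.54, 0, 0.22, -1, 0.81, 0, 0.34, -1, 0.81, 0, 0.451, -1, 0.81, 0, 0.451], gripper=0, force=20)

```text
t: 0.52
ee_pos: [0.2935, -0.5247, 0.2316]
eef_rot: [0.068, 0.998, 0.0, 0.0]
wrist_force: [-0.7, -0.8, -0.4]
opening: 0.0259
finger_force: 0.0
```

Emit:
send_rows(commands=[-0.15, 0.33, 0, 0, -0.3, 0.66, 0, 0, -0.43, 0.98, 0, 0])

```text
t: 0.77
ee_pos: [0.3478, -0.4348, 0.2308]
eef_rot: [0.065, 0.998, 0.0, -0.0]
wrist_force: [1.2, 0.2, -0.5]
opening: 0.0001
finger_force: 0.0
```

Emit:
send_rows(commands=[-0.15, 0.33, 0, 0, -0.3, 0.66, 0, 0, -0.43, 0.98, 0, 0])

```text
t: 1.02
ee_pos: [0.4039, -0.3429, 0.2311]
eef_rot: [0.065, 0.998, 0.0, -0.0]
wrist_force: [0.7, 0.4, -0.0]
opening: 0.0001
finger_force: 0.0
```

Emit:
send_rows(commands=[-0.15, 0.33, 0, 0, -0.3, 0.66, 0, 0, -0.43, 0.98, 0, 0])

```text
t: 1.27
ee_pos: [0.4597, -0.2514, 0.2312]
eef_rot: [0.065, 0.998, -0.0, -0.0]
wrist_force: [0.1, -0.6, 0.2]
opening: 0.0003
finger_force: 0.0
```

Emit:
send_rows(commands=[-0.15, 0.33, 0, 0, -0.3, 0.66, 0, 0, -0.43, 0.98, 0, 0])

```text
t: 1.52
ee_pos: [0.5154, -0.1598, 0.2312]
eef_rot: [0.065, 0.998, -0.0, -0.0]
wrist_force: [0.6, -0.8, -0.1]
opening: -0.0004
finger_force: 0.0
```

Emit:
send_rows(commands=[-0.15, 0.33, 0, 0, -0.3, 0.66, 0, 0, -0.43, 0.98, 0, 0, -0.43, 0.98, 0, 0])

```text
t: 1.85
ee_pos: [0.5729, -0.066, 0.2305]
eef_rot: [0.063, 0.998, -0.0, -0.0]
wrist_force: [0.6, -0.8, 0.4]
opening: -0.0002
finger_force: 0.0
```

Emit:
send_rows(commands=[-0.15, 0.33, 0, 0, -0.3, 0.66, 0, 0, -0.44, 0.92, 0.2, 0, -0.44, 0.92, 0.6, 0, -0.44, 0.92, 1, 0])

```text
t: 2.27
ee_pos: [0.6278, 0.0171, 0.1307]
eef_rot: [0.064, 0.998, 0.001, 0.001]
wrist_force: [-0.0, -0.6, -2.8]
opening: 0.0002
finger_force: 0.0
```

Emit:
send_rows(commands=[0, 0, 0.3, 0, 0, 0, 0.5, 0, 0, 0, 0.65, 0, 0, 0, 0.8, 0, 0, 0, 0.9, 0, 0, 0, 0.98, 0, 0, 0, 0.98, 0])

```text
t: 2.85
ee_pos: [0.625, 0.0153, 0.0315]
eef_rot: [0.066, 0.998, -0.0, -0.001]
wrist_force: [-0.5, -0.1, -0.2]
opening: -0.0003
finger_force: 0.0
```

Run:
```python
from cell import ctrl
from h import *
print(ctrl.observe()["ee_pos"])
out=[]
for n,(x,y) in(("top",(225,110)),("side",(180,130))):
    d=ctrl.get_image(n); a=d["frame"][y:y+110,x:x+110,::-1]; out.append(cv2.resize(a,None,fx=3.6,fy=3.6,interpolation=cv2.INTER_CUBIC))
cv2.imwrite("pics/hook.png",np.hstack(out))
```

```text
[0.625  0.0153 0.0315]
```

View pics/hook.png

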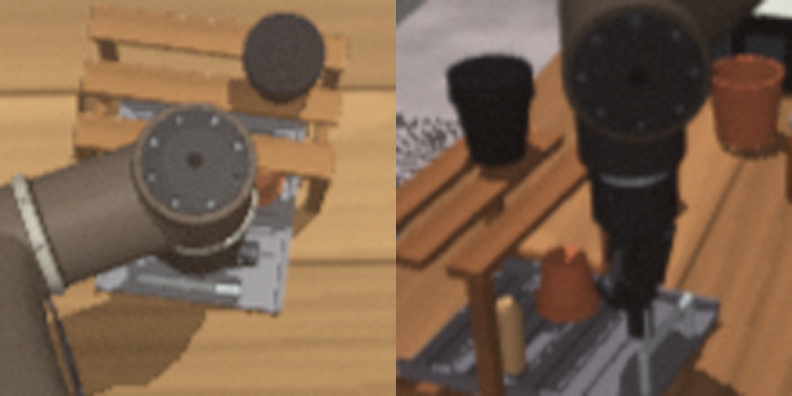

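The closed fingers stand down between the bar and the slats, about 28 mm behind the bar (top crop near (245,250), side crop near (640,330)). I'll pull now.

Emit:
send_rows(commands=[0.08, 0, 0, 0, 0.16, 0, 0, 0, 0.25, 0, 0, 0, 0.35, 0, 0, 0, 0.45, 0, 0, 0, 0.55, 0, 0, 0, 0.65, 0, 0, 0, 0.75, 0, 0, 0, 0.85, 0, 0, 0, 0.95, 0, 0, 0])

```text
t: 3.78
ee_pos: [0.5309, 0.0288, 0.0335]
eef_rot: [0.066, 0.998, 0.0, 0.0]
wrist_force: [2.9, 1.2, 0.7]
opening: -0.0001
finger_force: 1.7
```

Emit:
send_rows(commands=[0.08, 0, 0, 0, 0.16, 0, 0, 0, 0.22, 0, 0, 0, 0.27, 0, 0, 0, 0.31, 0, 0, 0, 0.34, 0, 0, 0, 0.36, 0, 0, 0, 0.36, 0, 0, 0])

```text
t: 4.45
ee_pos: [0.5216, 0.0371, 0.0396]
eef_rot: [0.062, 0.998, 0.005, 0.021]
wrist_force: [89.7, -40.2, -43.2]
opening: 0.0002
finger_force: 46.6
```

Hard contact, probably the rack's stop. I'll back off and look.

Emit:
send_rows(commands=[-0.2, 0, 0, 0, -0.4, 0, 0, 0, -0.4, 0, 0, 0])

```text
t: 4.7
ee_pos: [0.5369, 0.0271, 0.0326]
eef_rot: [0.067, 0.998, -0.001, -0.001]
wrist_force: [1.5, 0.0, -0.5]
opening: -0.0003
finger_force: 0.0
```

Run:
```python
from cell import ctrl
from h import *
o=ctrl.observe();print(o["ee_pos"],o["wrist_force"],o["eef_rot"])
out=[]
for n,(x,y) in(("top",(225,110)),("side",(180,150))):
    d=ctrl.get_image(n);np.savez(f"pics/{n}1.npz",**d); a=d["frame"][y:y+110,x:x+110,::-1]; out.append(cv2.resize(a,None,fx=3.6,fy=3.6,interpolation=cv2.INTER_CUBIC))
cv2.imwrite("pics/pull.png",np.hstack(out))
```

```text
[0.5369 0.0271 0.0326] [ 1.4866  0.0091 -0.5293] [ 0.0668  0.9978 -0.0006 -0.0007]
```

View pics/pull.png

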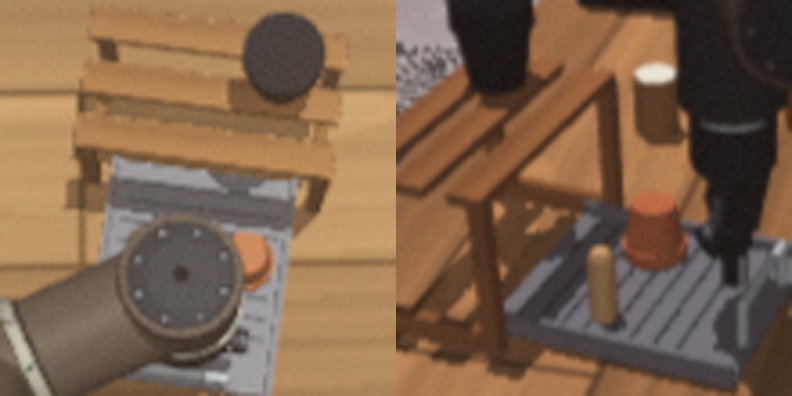

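The rack is out. The peg in the side crop has its foot at (604,322) and tip at (598,250), clear of the slats, and the bar is near (165,380) in the top crop. I'll lift away and move over to the beaker.

Emit:
send_rows(commands=[0, 0, -0.3, 0, 0, 0, -0.65, 0, 0, 0, -1, 0])

```text
t: 5.05
ee_pos: [0.5325, 0.0274, 0.133]
eef_rot: [0.066, 0.998, -0.001, -0.003]
wrist_force: [0.8, 0.5, -0.5]
opening: 0.0
finger_force: 0.0
```

Emit:
send_rows(commands=[0, 0, -0.35, 0, 0, 0.1, -0.7, 0, 0.14, 0.5, -0.8, 0, 0.27, 0.9, -0.8, 0, 0.27, 1, -0.8, 0], gripper=85)

```text
t: 5.47
ee_pos: [0.5196, 0.1338, 0.214]
eef_rot: [0.066, 0.998, 0.001, 0.0]
wrist_force: [0.2, -0.8, -0.3]
opening: 0.0601
finger_force: 0.0
```

Emit:
send_rows(commands=[0.14, 0.38, 0, 0, 0.27, 0.75, 0, 0, 0.27, 1, 0, 0])

```text
t: 5.72
ee_pos: [0.5051, 0.235, 0.2126]
eef_rot: [0.066, 0.998, -0.0, -0.001]
wrist_force: [0.2, -0.7, 0.1]
opening: 0.0851
finger_force: 0.0
```

Emit:
send_rows(commands=[0.14, 0.38, 0, 0, 0.28, 0.75, 0, 0, 0.28, 1, 0, 0, 0.28, 1.0, 0, 0])

```text
t: 6.05
ee_pos: [0.492, 0.3395, 0.2118]
eef_rot: [0.064, 0.998, -0.001, -0.001]
wrist_force: [0.5, 0.1, -0.1]
opening: 0.0843
finger_force: 0.0
```

Run:
```python
from cell import ctrl
from h import *
o=ctrl.observe();print(o["ee_pos"],o["eef_rot"],o["opening"])
S=ctrl.get_image("side");T=ctrl.get_image("top");np.savez("pics/side2.npz",**S);np.savez("pics/top2.npz",**T)
cv2.imwrite("pics/s2.png",np.hstack([cv2.resize(d["frame"][y:y+110,x:x+110,::-1],None,fx=3.6,fy=3.6,interpolation=cv2.INTER_CUBIC) for d,x,y in((T,225,120),(S,180,150))]))
S1=dict(np.load("pics/side1.npz"));S0=dict(np.load("pics/side0.npz"))
print("peg",plane(S1,(237.8,239.4),.015),plane(S1,(236.1,219.0),.085))
print(white(S,(215,262,280,300)),white(S0,(215,262,280,300)))
```

```text
[0.492  0.3395 0.2118] [ 0.0642  0.9979 -0.0009 -0.0008] 0.08434795652496042
peg [0.6393 0.0855 0.015 ] [0.6445 0.0744 0.085 ]
(array([246.3396, 280.716 ]), ((246.058837890625, 280.76470947265625), (46.081764221191406, 20.372989654541016), 14.03624439239502), array([223, 267,  47,  29, 898], dtype=int32)) (array([246.3114, 280.6853]), ((246.08824157714844, 280.6470642089844), (46.081764221191406, 20.130456924438477), 14.03624439239502), array([223, 267,  47,  29, 896], dtype=int32))
```

View pics/s2.png

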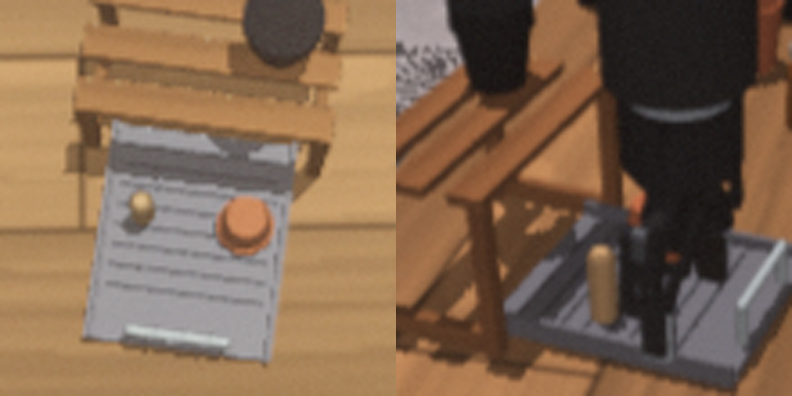

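The side view shows the peg clear at (236.7,218), and the top view shows its tip at (264.4,176.4), with the bar from (259.7,211.7) to (288.3,216.1). The gripper straddles the line above the beaker.

Run:
```python
from h import *
T=dict(np.load("pics/top2.npz"));S=dict(np.load("pics/side2.npz"))
A=plane(T,(259.7,211.7),.055);B=plane(T,(288.3,216.1),.055);h=(A+B)/2
print("bar",A,B,h,"tip",tri(T,(264.4,176.4),S,(236.7,218.8)),plane(T,(264.4,176.4),.085))
ux=np.array([.991,-.13]);uy=np.array([.13,.991])
print("handle moved",(h[:2]-[.5963,.0246])@ux)
# rack tray corners top crop
for p in((82,340),(270,360)):print(plane(T,(225+p[0]/3.6,120+p[1]/3.6),.015))
# peg pixels mask: hue contrast against grey tray
for d,(x0,y0,x1,y1) in((T,(256,165,275,190)),(S,(228,210,246,245))):
    hs=cv2.cvtColor(d["frame"],cv2.COLOR_RGB2HSV)[y0:y1,x0:x1]
    m=(hs[...,1]>80)&(hs[...,2]>90);n,l,s,c=cv2.connectedComponentsWithStats(m.astype(np.uint8));k=1+np.argmax(s[1:,4]);print(s[k]+[x0,y0,0,0,0],c[k]+[x0,y0])
    for r in range(s[k][1],s[k][1]+s[k][3]):
        xs=np.where(l[r]==k)[0];print(r+y0,xs.min()+x0,xs.max()+x0,end=' | ')
    print()
```

```text
bar [0.5121 0.0916 0.055 ] [ 0.4942 -0.0149  0.055 ] [0.5032 0.0383 0.055 ] tip (array([0.6416, 0.0721, 0.0844]), np.float64(3.3163216529549495)) [0.6398 0.0717 0.085 ]
handle moved -0.0940957494120142
[0.5065 0.1394 0.015 ]
[ 0.4826 -0.0601  0.015 ]
[261 174   7   8  42] [264.     177.3333]
174 262 266 | 175 262 266 | 176 261 266 | 177 261 266 | 178 262 267 | 179 262 267 | 180 262 266 | 181 263 265 | 
[233 218   8  22 152] [236.75   228.2303]
218 235 238 | 219 234 239 | 220 233 239 | 221 233 240 | 222 233 240 | 223 233 240 | 224 233 240 | 225 233 240 | 226 233 240 | 227 233 240 | 228 234 240 | 229 234 240 | 230 234 240 | 231 234 240 | 232 234 240 | 233 234 240 | 234 234 240 | 235 234 240 | 236 234 240 | 237 234 240 | 238 235 239 | 239 236 239 |
```

The handle moved 94 mm and then hit the stop at about 90 N, so the rack started about 26 mm out. The peg axis is at about (0.639, 0.073), with its tip measured at z 0.084, as it should be. Next I'll descend on the beaker.

Emit:
send_rows(commands=[-0.03, 0.02, 0.3, 0, -0.03, 0.02, 0.6, 0, -0.03, 0.02, 0.85, 0])

```text
t: 6.4
ee_pos: [0.4959, 0.3358, 0.1266]
eef_rot: [0.067, 0.998, -0.0, -0.001]
wrist_force: [-0.5, 0.1, -0.2]
opening: 0.0851
finger_force: 0.0
```

Emit:
send_rows(commands=[0, 0, 0.2, 0, 0, 0, 0.4, 0, 0, 0, 0.55, 0, 0, 0, 0.65, 0, 0, 0, 0.7, 0, 0, 0, 0.7, 0, 0, 0, 0.7, 0])

```text
t: 6.98
ee_pos: [0.4974, 0.3375, 0.0588]
eef_rot: [0.066, 0.998, 0.0, 0.0]
wrist_force: [0.3, 0.6, 0.7]
opening: 0.0851
finger_force: 0.0
```

Emit:
send_rows(commands=[0, 0, 0, 0, 0, 0, 0, 0, 0, 0, 0, 0, 0, 0, 0, 0, 0, 0, 0, 0, 0, 0, 0, 0, 0, 0, 0, 0, 0, 0, 0, 0], gripper=44, force=20)

```text
t: 7.65
ee_pos: [0.4984, 0.3402, 0.0599]
eef_rot: [0.066, 0.998, 0.002, 0.001]
wrist_force: [-1.8, 5.8, 3.6]
opening: 0.0503
finger_force: 21.6
```

Emit:
send_rows(commands=[0, 0, -0.1, 0, 0, 0, -0.25, 0, 0, 0, -0.4, 0, 0, 0, -0.6, 0, 0, 0, -0.8, 0, 0, 0, -1, 0, 0, 0, -1, 0])

```text
t: 8.23
ee_pos: [0.4987, 0.3388, 0.1631]
eef_rot: [0.066, 0.998, 0.002, 0.002]
wrist_force: [1.3, 0.2, -0.7]
opening: 0.0503
finger_force: 21.4
```

Emit:
send_rows(commands=[0, 0, -0.2, 0, 0, 0, -0.4, 0, 0, 0, -0.5, 0, 0, 0, -0.6, 0, 0, 0, -0.6, 0, 0, 0, -0.6, 0, 0, 0, -0.6, 0, 0, 0, -0.6, 0, 0, 0, -0.6, 0, 0, 0, -0.6, 0])

```text
t: 9.07
ee_pos: [0.4971, 0.3376, 0.2175]
eef_rot: [0.066, 0.998, -0.0, -0.0]
wrist_force: [0.5, 0.4, -1.1]
opening: 0.0505
finger_force: 21.7
```

Run:
```python
from cell import ctrl
from h import *
S=ctrl.get_image("side");T=ctrl.get_image("top");np.savez("pics/side3.npz",**S);np.savez("pics/top3.npz",**T)
cv2.imwrite("pics/s3.png",np.hstack([cv2.resize(d["frame"][y:y+130,x:x+130,::-1],None,fx=3,fy=3,interpolation=cv2.INTER_CUBIC) for d,x,y in((T,130,140),(S,190,180))]))
```

```text
(no output)
```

View pics/s3.png

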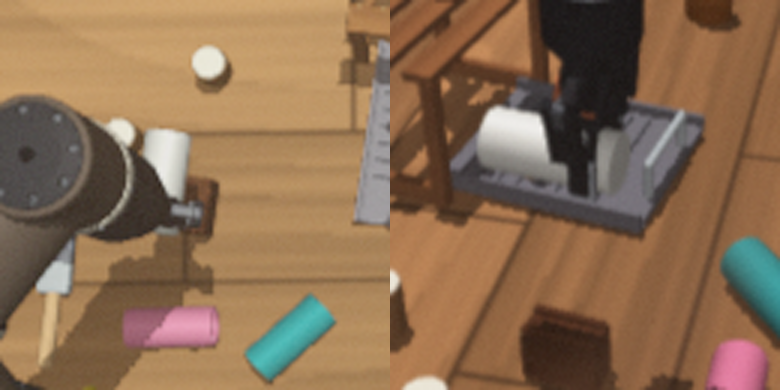

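The beaker was lifted cleanly but stays level in the pads, with the top crop showing it at (170,180) and the side crop at (550,150). The tool can't tilt, so the beaker has to pivot in the pads under gravity. I'll ease the finger target towards the beaker's width and watch the grip force.

Emit:
send_rows(commands=[0, 0, 0, 0, 0, 0, 0, 0, 0, 0, 0, 0], gripper=49)

```text
t: 9.42
ee_pos: [0.4972, 0.3378, 0.2183]
eef_rot: [0.066, 0.998, 0.0, -0.0]
wrist_force: [1.3, 0.2, -2.3]
opening: 0.0504
finger_force: 21.7
```

Emit:
send_rows(commands=[0, 0, 0, 0, 0, 0, 0, 0, 0, 0, 0, 0], gripper=49.8)

```text
t: 9.67
ee_pos: [0.4972, 0.3378, 0.2183]
eef_rot: [0.066, 0.998, 0.0, 0.0]
wrist_force: [0.3, 0.7, -2.2]
opening: 0.0503
finger_force: 21.7
```

The grip force doesn't change with the target, so I'll turn the beaker against a fixed edge. Its mouth end goes under the front slat, then I raise the gripper so the slat tips the mouth down. First I need the slat's front edge and underside from the two views.

Run:
```python
from h import *
T=dict(np.load("pics/top3.npz"));S=dict(np.load("pics/side0.npz"))
ux=np.array([.9915,-.13]);uy=np.array([.13,.9915]);h=np.array([.5032,.0383])
# top view profile along dryer x at offsets v from handle, in plane z=.162
for v in(0,.02,.04):
    print("v",v)
    for u in np.arange(.175,.27,.004):
        p=h+u*ux+v*uy;q=proj(T,[*p,.162]);c=cv2.getRectSubPix(T["frame"],(1,1),tuple(q.astype(float)))[0,0];print(f"{u:.3f}:{c}",end=' ')
    print()
# side view profile down vertical line at slat front face for v=0.0,.05, assumes front edge u=.2
for u in(.195,.205):
  for v in(.05,-.03):
    print("side u,v",u,v)
    for z in np.arange(.18,.12,-.004):
        p=h+u*ux+v*uy;q=proj(S,[*p,z]);c=cv2.getRectSubPix(S["frame"],(1,1),tuple(q.astype(float)))[0,0];print(f"{z:.3f}:{c}",end=' ')
    print()
```

```text
v 0
0.175:[133 128 129] 0.179:[156 152 154] 0.183:[161 158 160] 0.187:[163 159 161] 0.191:[155 147 145] 0.195:[131 104  76] 0.199:[120  89  62] 0.203:[155 111  71] 0.207:[186 138  89] 0.211:[184 136  88] 0.215:[182 134  86] 0.219:[178 130  84] 0.223:[174 127  83] 0.227:[169 124  80] 0.231:[169 123  79] 0.235:[163 120  79] 0.239:[138 105  72] 0.243:[137 104  71] 0.247:[141 109  74] 0.251:[137 104  71] 0.255:[136 100  68] 0.259:[166 121  78] 0.263:[185 136  88] 0.267:[184 136  89] 
v 0.02
0.175:[124 120 120] 0.179:[159 155 157] 0.183:[162 158 160] 0.187:[162 158 159] 0.191:[153 144 140] 0.195:[134 111  92] 0.199:[125  92  64] 0.203:[151 110  72] 0.207:[180 132  85] 0.211:[186 137  92] 0.215:[183 135  87] 0.219:[178 129  83] 0.223:[173 125  82] 0.227:[168 121  78] 0.231:[167 122  79] 0.235:[163 121  81] 0.239:[146 111  75] 0.243:[138 105  71] 0.247:[141 108  73] 0.251:[139 107  74] 0.255:[128  96  63] 0.259:[159 115  73] 0.263:[184 135  88] 0.267:[184 135  88] 
v 0.04
0.175:[116 110 110] 0.179:[151 148 150] 0.183:[160 156 159] 0.187:[159 156 159] 0.191:[148 141 140] 0.195:[130 108  89] 
[... 909 characters left out ...]
6:[169 119  78] 0.132:[168 117  76] 0.128:[167 116  76] 0.124:[165 116  76] 
side u,v 0.205 0.05
0.180:[138  86  54] 0.176:[141  89  55] 0.172:[145  92  57] 0.168:[147  93  58] 0.164:[140  88  55] 0.160:[116  73  46] 0.156:[84 52 35] 0.152:[101  67  43] 0.148:[151 104  67] 0.144:[165 111  72] 0.140:[139  90  57] 0.136:[105  68  46] 0.132:[79 58 48] 0.128:[66 57 57] 0.124:[66 61 63] 
side u,v 0.205 -0.03
0.180:[144  91  57] 0.176:[149  95  60] 0.172:[149  95  60] 0.168:[150  96  60] 0.164:[146  93  59] 0.160:[127  80  52] 0.156:[95 60 40] 0.152:[90 60 40] 0.148:[127  88  58] 0.144:[160 111  73] 0.140:[171 120  78] 0.136:[174 122  80] 0.132:[175 122  79] 0.128:[173 121  79] 0.124:[172 120  78]
```

The slat's front edge is at u = 0.203 m behind the handle, its top at 0.162 and its underside near 0.150. I'll carry the beaker over, at a moderate speed.

Emit:
send_rows(commands=[-0.08, -0.2, 0, 0, -0.17, -0.45, 0, 0, -0.26, -0.7, 0, 0, -0.35, -1, 0, 0])

```text
t: 10.0
ee_pos: [0.5189, 0.2337, 0.2182]
eef_rot: [0.066, 0.998, 0.0, 0.0]
wrist_force: [1.0, -0.6, -1.1]
opening: 0.0502
finger_force: 21.7
```

Emit:
send_rows(commands=[-0.1, -0.3, 0, 0, -0.2, -0.6, 0, 0, -0.35, -1, 0, 0])

```text
t: 10.25
ee_pos: [0.54, 0.1308, 0.2186]
eef_rot: [0.065, 0.998, 0.0, 0.0]
wrist_force: [1.8, -0.4, -2.1]
opening: 0.0501
finger_force: 21.7
```

Emit:
send_rows(commands=[-0.1, -0.3, 0, 0, -0.2, -0.6, 0, 0, -0.3, -0.85, 0, 0, -0.35, -0.97, 0, 0, -0.35, -0.97, 0, 0])

```text
t: 10.67
ee_pos: [0.5622, 0.0282, 0.2183]
eef_rot: [0.068, 0.998, -0.0, 0.0]
wrist_force: [-0.1, 0.2, -2.1]
opening: 0.0501
finger_force: 21.7
```

Emit:
send_rows(commands=[0, 0, 0.2, 0, 0, 0, 0.4, 0, 0, 0, 0.6, 0, 0, 0, 0.8, 0, 0, 0, 0.9, 0, 0, 0, 0.9, 0])

```text
t: 11.17
ee_pos: [0.5603, 0.0308, 0.126]
eef_rot: [0.066, 0.998, -0.001, -0.002]
wrist_force: [-1.4, -0.9, -1.8]
opening: 0.0502
finger_force: 21.7
```

Run:
```python
from cell import ctrl
from h import *
o=ctrl.observe();print(o["ee_pos"],o["eef_rot"],o["wrist_force"],o["finger_force"])
S=ctrl.get_image("side");np.savez("pics/side4.npz",**S)
print(white(S,(200,150,330,240)))
E=np.array([.9915,-.13,0]);g=o["ee_pos"]+[0,0,.02]
for a in(-.0,-.2,-.4):
    ax=E*np.cos(a)+np.array([0,0,np.sin(a)]);print(a,proj(S,g-.016*ax),proj(S,g+.094*ax))
```

```text
[0.5603 0.0308 0.126 ] [ 0.066   0.9978 -0.0007 -0.002 ] [-1.3537 -0.8869 -1.8212] 21.732336077839136
(array([272.9417, 224.5583]), ((272.72259521484375, 224.01028442382812), (36.083614349365234, 25.407499313354492), 24.443954467773438), array([252, 215,  42,  25, 412], dtype=int32))
-0.0 [270.131 199.173] [237.6946 193.1037]
-0.2 [270.023  198.2663] [238.5423 198.302 ]
-0.4 [269.7259 197.3577] [240.4104 203.4304]
```

Emit:
send_rows(commands=[0, 0, 0.1, 0, 0, 0, 0.2, 0, 0, 0, 0.3, 0, 0, 0, 0.31, 0, -0.15, 0, 0.31, 0, -0.3, 0, 0.31, 0, -0.45, 0, 0.31, 0, -0.6, 0, 0.31, 0, -0.72, 0, 0.31, 0, -0.8, 0, 0.31, 0, -0.8, 0, 0.31, 0, -0.8, 0, 0.31, 0])

```text
t: 12.22
ee_pos: [0.6408, 0.0198, 0.0969]
eef_rot: [0.066, 0.998, -0.0, -0.0]
wrist_force: [0.2, -0.5, -1.4]
opening: 0.0499
finger_force: 21.7
```

Emit:
send_rows(commands=[0, 0, -0.03, 0, 0, 0, -0.06, 0, 0, 0, -0.09, 0, 0, 0, -0.12, 0, 0, 0, -0.15, 0, 0, 0, -0.18, 0, 0, 0, -0.18, 0])

```text
t: 12.8
ee_pos: [0.6408, 0.02, 0.1158]
eef_rot: [0.066, 0.998, 0.0, -0.0]
wrist_force: [-2.2, 0.6, -4.1]
opening: 0.05
finger_force: 21.6
```

It is pivoting with only about 3 N against the slat. I'll keep raising.

Emit:
send_rows(commands=[0, 0, -0.04, 0, 0, 0, -0.08, 0, 0, 0, -0.12, 0, 0, 0, -0.16, 0, 0, 0, -0.2, 0, 0, 0, -0.24, 0, 0, 0, -0.28, 0, 0, 0, -0.3, 0])

```text
t: 13.47
ee_pos: [0.6418, 0.02, 0.1463]
eef_rot: [0.066, 0.998, 0.0, 0.001]
wrist_force: [1.1, -0.5, -4.6]
opening: 0.0503
finger_force: 23.6
```

Emit:
send_rows(commands=[0, 0, -0.05, 0, 0, 0, -0.1, 0, 0, 0, -0.15, 0, 0, 0, -0.2, 0, 0, 0, -0.25, 0, 0, 0, -0.3, 0, 0, 0, -0.35, 0, 0, 0, -0.35, 0])

```text
t: 14.13
ee_pos: [0.6413, 0.02, 0.1817]
eef_rot: [0.066, 0.998, 0.0, 0.0]
wrist_force: [-4.0, -0.3, -1.8]
opening: 0.05
finger_force: 26.1
```

Run:
```python
from cell import ctrl
from h import *
o=ctrl.observe();print(o["ee_pos"],o["wrist_force"])
S=ctrl.get_image("side");np.savez("pics/side5.npz",**S)
cv2.imwrite("pics/s5.png",cv2.resize(S["frame"][110:260,190:310,::-1],None,fx=4,fy=4,interpolation=cv2.INTER_CUBIC))
```

```text
[0.6413 0.02   0.1817] [-3.9535 -0.3006 -1.778 ]
```

View pics/s5.png

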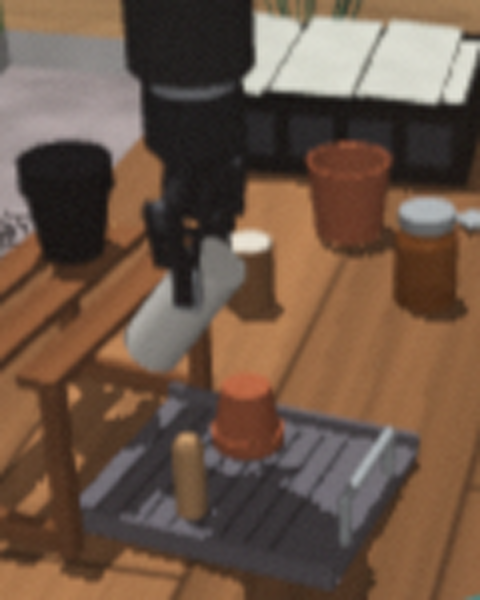

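The beaker has pivoted to about 55° mouth-down, seen at (185,300) in the crop, and the peg, pot and jar are untouched. I'll now press it forward against the slat's front edge to bring it upright.

Emit:
send_rows(commands=[-0.03, 0, -0.03, 0, -0.07, 0, -0.05, 0, -0.11, 0, -0.05, 0, -0.15, 0, -0.05, 0, -0.19, 0, -0.05, 0, -0.23, 0, -0.05, 0, -0.27, 0, -0.05, 0, -0.3, 0, -0.05, 0])

```text
t: 14.85
ee_pos: [0.6705, 0.0159, 0.1853]
eef_rot: [0.066, 0.998, -0.0, -0.001]
wrist_force: [-6.5, 0.4, -0.1]
opening: 0.0499
finger_force: 25.8
```

Emit:
send_rows(commands=[-0.03, 0, 0, 0, -0.06, 0, 0, 0, -0.09, 0, 0, 0, -0.1, 0, 0, 0, -0.1, 0, 0, 0])

```text
t: 15.27
ee_pos: [0.6805, 0.0145, 0.1855]
eef_rot: [0.066, 0.998, -0.0, -0.001]
wrist_force: [-5.4, 0.3, 0.4]
opening: 0.0505
finger_force: 25.9
```

```bash
cat > tilt.py <<'E'
from cell import ctrl
from h import *
import sys
o=ctrl.observe();print(o["ee_pos"],o["wrist_force"])
g=o["ee_pos"]+[0,0,.02]
for n in("side","top"):
    d=ctrl.get_image(n)
    h=cv2.cvtColor(d["frame"],cv2.COLOR_RGB2HSV);p=proj(d,g-[0,0,.05]);x,y=p.astype(int)
    m=np.zeros(h.shape[:2],np.uint8);sl=np.s_[max(y-40,0):y+40,x-35:x+35];m[sl]=((h[...,1]<45)&(h[...,2]>140))[sl]
    k,l,s,c=cv2.connectedComponentsWithStats(m)
    j=1+np.argmax(s[1:,4]);ys,xs=np.where(l==j);print(n,p,s[j],c[j])
    if n=="side":
        for r in range(ys.min(),ys.max()+1,2):
            q=xs[ys==r];print((r,q.min(),q.max()),end=' ')
        print()
        top,bot=proj(d,g),proj(d,g-[0,0,.09]);print("vertical axis would be",top,bot)
E
python3 tilt.py
```

```text
[0.6805 0.0145 0.1855] [-5.3894  0.2553  0.3723]
side [229.7603 188.9549] [247 168  10   5  39] [251.5641 170.2308]
(168, np.int64(251), np.int64(253)) (170, np.int64(247), np.int64(256)) (172, np.int64(248), np.int64(254)) 
vertical axis would be [228.7364 174.8652] [230.5497 199.8178]
top [279.6539 161.0241] [271 171  35  30 411] [289.8175 190.6375]
```

Emit:
send_rows(commands=[0.1, 0, 0, 0, 0.25, 0, 0, 0, 0.4, 0, 0, 0, 0.48, 0.15, 0, 0, 0.48, 0.3, 0, 0, 0.48, 0.45, 0, 0, 0.48, 0.52, 0, 0, 0.48, 0.52, 0, 0, 0.48, 0.52, 0, 0])

```text
t: 16.12
ee_pos: [0.6405, 0.0732, 0.185]
eef_rot: [0.066, 0.998, -0.0, -0.0]
wrist_force: [0.7, -0.7, -2.0]
opening: 0.0503
finger_force: 25.8
```

```bash
sed -i 's/<45)&(h\[...,2\]>140)/<70)\&(h[...,2]>75)/' tilt.py; python3 tilt.py
python3 - <<'E'
from cell import ctrl
from h import *
T=ctrl.get_image("top");S=ctrl.get_image("side");np.savez("pics/side6.npz",**S);np.savez("pics/top6.npz",**T)
cv2.imwrite("pics/s6.png",cv2.resize(S["frame"][140:250,195:285,::-1],None,fx=5,fy=5,interpolation=cv2.INTER_CUBIC))
E
```

```text
[0.6405 0.0732 0.185 ] [ 0.6832 -0.7311 -1.9636]
side [236.2097 199.661 ] [228 176  18  41 545] [237.1706 197.7872]
(176, np.int64(237), np.int64(242)) (178, np.int64(235), np.int64(242)) (180, np.int64(235), np.int64(245)) (182, np.int64(235), np.int64(245)) (184, np.int64(234), np.int64(245)) (186, np.int64(233), np.int64(245)) (188, np.int64(233), np.int64(244)) (190, np.int64(233), np.int64(244)) (192, np.int64(233), np.int64(244)) (194, np.int64(229), np.int64(244)) (196, np.int64(229), np.int64(244)) (198, np.int64(229), np.int64(244)) (200, np.int64(229), np.int64(244)) (202, np.int64(229), np.int64(244)) (204, np.int64(228), np.int64(244)) (206, np.int64(228), np.int64(243)) (208, np.int64(228), np.int64(244)) (210, np.int64(228), np.int64(243)) (212, np.int64(229), np.int64(243)) (214, np.int64(229), np.int64(243)) (216, np.int64(230), np.int64(237)) 
vertical axis would be [235.2798 185.1603] [236.9253 210.8224]
top [263.1678 172.4051] [ 248  141   50   71 2081] [273.8813 187.3417]
```

View pics/s6.png

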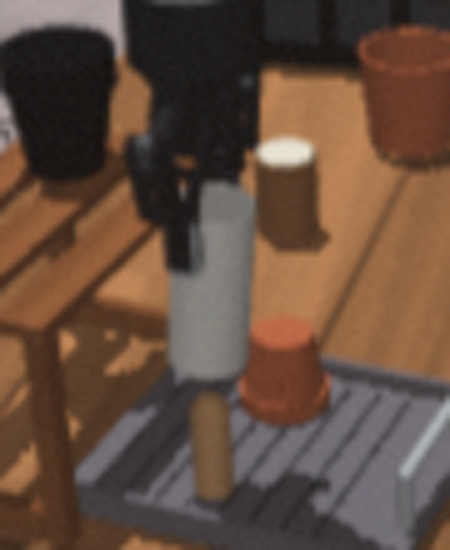

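The beaker is nearly upright over the peg, with its rim at crop (208,375), the peg tip at (210,395), and a remaining tilt of about 0.08 rad. The columns line up, so I'll lower it gently.

Emit:
send_rows(commands=[0, 0, 0.08, 0, 0, 0, 0.16, 0, 0, 0, 0.24, 0, 0, 0, 0.3, 0, 0, 0, 0.36, 0, 0, 0, 0.42, 0, 0, 0, 0.45, 0])

```text
t: 16.9
ee_pos: [0.6397, 0.0725, 0.139]
eef_rot: [0.066, 0.998, -0.0, -0.001]
wrist_force: [0.4, 0.3, -2.1]
opening: 0.0502
finger_force: 25.8
```

```bash
python3 tilt.py
```

```text
[0.6397 0.0725 0.139 ] [ 0.3971  0.2549 -2.0722]
side [237.3577 212.3657] [ 220  189   52   61 1208] [247.9296 222.1233]
(189, np.int64(243), np.int64(243)) (191, np.int64(237), np.int64(243)) (193, np.int64(236), np.int64(245)) (195, np.int64(236), np.int64(246)) (197, np.int64(236), np.int64(246)) (199, np.int64(234), np.int64(246)) (201, np.int64(234), np.int64(245)) (203, np.int64(234), np.int64(245)) (205, np.int64(235), np.int64(245)) (207, np.int64(234), np.int64(245)) (209, np.int64(230), np.int64(245)) (211, np.int64(230), np.int64(260)) (213, np.int64(229), np.int64(270)) (215, np.int64(229), np.int64(262)) (217, np.int64(229), np.int64(271)) (219, np.int64(230), np.int64(271)) (221, np.int64(229), np.int64(271)) (223, np.int64(229), np.int64(271)) (225, np.int64(230), np.int64(271)) (227, np.int64(232), np.int64(271)) (229, np.int64(231), np.int64(271)) (231, np.int64(230), np.int64(271)) (233, np.int64(228), np.int64(271)) (235, np.int64(226), np.int64(271)) (237, np.int64(225), np.int64(271)) (239, np.int64(220), np.int64(271)) (241, np.int64(224), np.int64(271)) (243, np.int64(233), np.int64(271)) (245, np.int64(265), np.int64(271)) (247, np.int64(269), np.int64(271)) (249, np.int64(271), np.int64(271)) 
vertical axis would be [236.4711 198.4285] [238.0406 223.1016]
top [263.9301 175.1745] [ 228  135   70   80 3291] [265.3823 175.6594]
```

The peg is about 20 mm inside the mouth and there is no contact force. Carrying on down.

Emit:
send_rows(commands=[0, 0, 0.07, 0, 0, 0, 0.14, 0, 0, 0, 0.21, 0, 0, 0, 0.28, 0, 0, 0, 0.34, 0, 0, 0, 0.38, 0, 0, 0, 0.4, 0, 0, 0, 0.4, 0])

```text
t: 17.67
ee_pos: [0.6398, 0.0725, 0.0996]
eef_rot: [0.066, 0.998, -0.0, -0.0]
wrist_force: [-0.1, 0.4, -1.4]
opening: 0.05
finger_force: 25.8
```

Emit:
send_rows(commands=[0, 0, 0.01, 0, 0, 0, 0.02, 0, 0, 0, 0.03, 0, 0, 0, 0.04, 0, 0, 0, 0.05, 0, 0, 0, 0.06, 0, 0, 0, 0.06, 0])

```text
t: 18.25
ee_pos: [0.6399, 0.0726, 0.0941]
eef_rot: [0.066, 0.998, -0.0, -0.0]
wrist_force: [0.6, -0.3, -2.6]
opening: 0.0501
finger_force: 25.8
```

Emit:
send_rows(commands=[0, 0, 0.01, 0, 0, 0, 0.02, 0, 0, 0, 0.02, 0])

```text
t: 18.5
ee_pos: [0.64, 0.0726, 0.0921]
eef_rot: [0.066, 0.998, -0.0, -0.0]
wrist_force: [-0.2, 0.2, -1.6]
opening: 0.0502
finger_force: 25.8
```

Emit:
send_rows(commands=[0, 0, 0.01, 0, 0, 0, 0.02, 0, 0, 0, 0.02, 0])

```text
t: 18.75
ee_pos: [0.6399, 0.0725, 0.0901]
eef_rot: [0.066, 0.998, -0.0, -0.0]
wrist_force: [-0.1, 0.2, -2.3]
opening: 0.0498
finger_force: 25.8
```

Emit:
send_rows(commands=[0, 0, 0.01, 0, 0, 0, 0.02, 0, 0, 0, 0.02, 0])

```text
t: 19.0
ee_pos: [0.6405, 0.0726, 0.0887]
eef_rot: [0.066, 0.998, -0.0, 0.0]
wrist_force: [-1.1, 0.0, 0.7]
opening: 0.0506
finger_force: 26.0
```

Emit:
send_rows(commands=[0, 0, 0.01, 0, 0, 0, 0.02, 0, 0, 0, 0.02, 0])

```text
t: 19.25
ee_pos: [0.6415, 0.0726, 0.0883]
eef_rot: [0.066, 0.998, 0.0, 0.002]
wrist_force: [-2.1, -0.9, 10.8]
opening: 0.0499
finger_force: 26.7
```

Rim contact, about 13 N. I'll ease off slightly and release.

Emit:
send_rows(commands=[0, 0, -0.01, 0, 0, 0, -0.02, 0, 0, 0, -0.02, 0])

```text
t: 19.5
ee_pos: [0.6403, 0.0727, 0.0887]
eef_rot: [0.066, 0.998, 0.0, 0.0]
wrist_force: [1.1, -0.3, 2.7]
opening: 0.0503
finger_force: 26.1
```

Emit:
send_rows(commands=[0, 0, 0, 0, 0, 0, 0, 0, 0, 0, 0, 0, 0, 0, 0, 0, 0, 0, 0, 0, 0, 0, 0, 0, 0, 0, 0, 0], gripper=85)

```text
t: 20.08
ee_pos: [0.64, 0.0726, 0.0882]
eef_rot: [0.066, 0.998, -0.0, -0.0]
wrist_force: [-0.6, -0.0, -0.1]
opening: 0.0847
finger_force: 0.0
```

Emit:
send_rows(commands=[0, 0, -0.1, 0, 0, 0, -0.25, 0, 0, 0, -0.45, 0, 0, 0, -0.7, 0, 0, 0, -1, 0])

```text
t: 20.5
ee_pos: [0.6393, 0.0723, 0.1889]
eef_rot: [0.066, 0.998, -0.0, -0.001]
wrist_force: [0.1, 0.9, -0.2]
opening: 0.0851
finger_force: 0.0
```

Emit:
send_rows(commands=[0, 0, -0.3, 0, 0.2, 0.2, -0.6, 0, 0.5, 0.5, -0.6, 0, 0.9, 0.8, -0.6, 0, 1, 1, -0.6, 0, 1, 1, -0.6, 0])

```text
t: 21.0
ee_pos: [0.552, 0.1885, 0.2501]
eef_rot: [0.065, 0.998, 0.001, 0.001]
wrist_force: [0.4, -0.2, 0.1]
opening: 0.0852
finger_force: 0.0
```

Run:
```python
from cell import ctrl
from h import *
T=ctrl.get_image("top");S=ctrl.get_image("side");np.savez("pics/side7.npz",**S);np.savez("pics/top7.npz",**T)
f=5
for d,n,(x0,y0,w,hh) in((T,"T",(225,120,110,110)),(S,"S",(180,150,110,110))):
    hs=cv2.cvtColor(d["frame"],cv2.COLOR_RGB2HSV)
    for z in(.015,.125):print(n,"expect",z,proj(d,[.6395,.073,z]))
    m=np.zeros(hs.shape[:2],np.uint8);x,y=proj(d,[.6395,.073,.07]).astype(int)
    sl=np.s_[y-22:y+22,x-14:x+14];m[sl]=((hs[...,1]<40)&(hs[...,2]>175))[sl]
    k,l,s,c=cv2.connectedComponentsWithStats(m);j=1+np.argmax(s[1:,4]);print(s[j],c[j])
cv2.imwrite("pics/s7.png",np.hstack([cv2.resize(d["frame"][y:y+100,x:x+90,::-1],None,fx=4.4,fy=4.4,interpolation=cv2.INTER_CUBIC) for d,x,y in((T,230,125),(S,195,160))]))
```

```text
T expect 0.015 [264.8182 179.969 ]
T expect 0.125 [263.5984 174.3574]
[257 167  14  14 159] [263.5409 173.2704]
S expect 0.015 [238.9302 237.151 ]
S expect 0.125 [237.0802 208.0702]
[228 204  16   9 109] [235.6881 208.0826]
```

Run:
```python
from h import *
S=dict(np.load("pics/side7.npz"));h=cv2.cvtColor(S["frame"],cv2.COLOR_RGB2HSV)
p=proj(S,[.6395,.073,.07]).astype(int)
for r in range(p[1]-26,p[1]+26,3): print(r,[f"{a}/{b}" for a,b in h[r,p[0]-13:p[0]+14,1:]])
```

```text
196 ['137/167', '140/164', '136/165', '137/166', '137/164', '136/161', '139/158', '138/161', '140/160', '137/166', '139/165', '142/142', '143/98', '146/82', '149/77', '145/72', '74/62', '41/44', '32/40', '45/40', '53/34', '35/36', '13/59', '6/85', '49/84', '133/152', '138/172']
199 ['140/164', '138/165', '140/159', '139/158', '139/158', '139/161', '139/161', '139/163', '140/166', '136/172', '137/173', '140/159', '143/107', '145/81', '148/79', '142/77', '140/69', '134/82', '134/156', '132/170', '129/162', '117/150', '104/142', '112/148', '135/163', '139/172', '139/172']
202 ['150/119', '151/125', '151/128', '152/134', '148/138', '147/142', '148/145', '145/153', '143/157', '139/163', '137/169', '138/164', '138/111', '143/84', '142/81', '147/78', '138/70', '142/79', '136/157', '136/172', '140/168', '138/165', '138/168', '137/173', '141/175', '142/174', '141/175']
205 ['148/81', '148/86', '145/86', '133/88', '90/110', '45/146', '30/179', '24/182', '15/211', '12/219', '12/221', '11/222', '12/220', '9/220', '11/217', '16/205', '21/190', '23/169', '81/158', '128/161', '149/173', '156/182', 
[... 3106 characters left out ...]
6', '17/104', '13/97', '12/107', '9/111', '11/116', '9/116', '16/112', '14/109', '15/105', '17/105', '21/86', '18/70', '16/63', '21/61', '23/56', '25/52', '33/47', '19/55', '8/65', '19/105', '20/115']
244 ['22/69', '15/66', '19/67', '19/68', '16/65', '27/65', '19/68', '15/70', '23/68', '22/69', '18/69', '18/72', '21/74', '19/79', '15/86', '14/91', '16/96', '17/89', '16/95', '9/88', '18/83', '17/88', '15/85', '12/86', '12/109', '14/113', '18/99']
247 ['129/85', '128/80', '119/79', '95/78', '80/73', '59/73', '60/68', '44/70', '34/68', '29/70', '15/66', '24/65', '15/66', '23/67', '12/63', '15/67', '23/68', '19/68', '19/66', '23/68', '30/69', '18/69', '15/67', '12/66', '18/70', '17/73', '16/81']
```

Run:
```python
from h import *
T=dict(np.load("pics/top7.npz"));S=dict(np.load("pics/side7.npz"))
print(tri(T,(263.54,173.27),S,(235.9,208.1)),plane(T,(263.54,173.27),.125),plane(S,(235.9,208.1),.125))
d=cv2.absdiff(T["frame"],dict(np.load("pics/top2.npz"))["frame"])[205:222,255:295].max(2);print("bar region change",d.mean(),(d>60).sum())
```

```text
(array([0.6434, 0.0732, 0.1245]), np.float64(0.31112552717070174)) [0.6435 0.0732 0.125 ] [0.643 0.074 0.125]
bar region change 2.6911764705882355 0
```

The base is at z = 0.1245, against 0.125 for a seated beaker, about 4 mm from the peg's axis, and the rack hasn't moved. Handing in.

```bash
python3 -c "
from cell import ctrl
print(ctrl.close_job())"
```

```text
the job is handed in; nothing more can be done
None
```

The job is handed in (the verdict was not shown): the rack is pulled out to its stop, and the beaker stands upside down over the bare peg, measured seated about 4 mm off its axis, with the gripper clear.

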